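# Hold the sugar stencil over the tart in the dusting booth

## Robot

A 6-joint arm with a two-finger parallel gripper is mounted at the origin on a cart in front of the work surface, level with it; the furniture and walls round the work are solid. World frame = base frame: x ahead of the robot, y to its left, z up, the work surface at z = 0. Lengths are in m, angles in rad, forces in N, time in s.
With the tool pointing down it reaches from about 0.3 to 0.875 m from the base axis. Payload 6.4 kg.
Tool frame: the origin (TCP) lies on the centre line of the jaws, within the pads' length; the fingertips stand 22 mm ahead of it and the grasp point (between the pads) lies 3 mm ahead of it; z points along the fingers, y is the line along which they close (so a half turn about z gives the same grasp; the last joint's range is limited). The gripper opens to 85 mm and grips with 20 to 120 N. Pads are 22 mm wide; open, the fingers measure 114 mm over their backs; the gripper's body (76 mm by 85 mm) begins 54 mm behind the grasp point. The pads swing forward as they close: fully open they stand 13 mm farther back than shut.
Start: joints at [1.139, 0.181, 1.607, -0, 1.354, -0.206], TCP at [0.129, 0.56, 0.253] pointing down, gripper open.
Joint ranges: [-2.99, 2.99], [-0.89, 2.07], [0.3, 2.58], [-1.14, 4.28], [0, 2.63], [-3.12, 3.12]. Speed limits (rad/s): [2.57, 2.57, 3.01, 3.14, 3.14, 3.14].

## Interface

Orientations are given as a unit quaternion [w, x, y, z].
In Python, from bench import ctrl gives the robot as it stands. The module is installed in compiled form; this text tells all that it offers.
- The arm moves only by the tool servo_tool, never from a script. Its argument "commands" is a list of rows, each a list of 3 entries, a list of its own where there are three numbers: the shift along the tool's x, y, z in mm, then the turn about the tool's z in rad, then the finger opening in mm, from 0 to 85.4. In form: [[[dx, dy, dz], turn, jaw], ...]. A call has 1 to 20 rows; each row shifts and turns the commanded pose from where the row before left it, along the tool's axes as they then stand; what a row does not reach is not made up. A row lasts 1/8 s, in which the tool goes at most 62.5 mm and 10.7 degrees, less where a joint would pass 70% of its speed; a pose out of reach is approached as far as the arm can. A call with a gripper value outside its range is refused whole. The fingers move at their own pace and stop on an object; the grip force is fixed at half the most. Time passes only in rows, so rows that do not move let the fingers close. It gives the time, the measured TCP pose, the force, the opening and the grip force at its end, in the units of the state.
- ctrl.get_obs(): the state, without advancing time (a new reading comes with each control period).
- ctrl.camera(name): name is "scene" or "top" or "wrist"; returns a dict with "color" (384x512x3 uint8, red, green, blue), "z_map" (384x512 float32, m along the optical axis (not along the pixel's ray), 0 where there is no reading), "fx", "fy", "cx", "cy" (pixels), "R" (3x3) and "t" (3): a world point X has camera coordinates R X + t. Camera axes: x right, y down, z forward; pixel columns grow to the right and rows downward; lengths in m; the calibration is good to about 2 mm. A picture is of the moment at which its call begins.
- ctrl.hand_in(): hands the job in; it is judged then, once.
The state is a dict: "time_s": time; "q": joint angles; "dq": joint speeds; "joint_efforts": joint torques, N m; "eef_pos": TCP position; "eef_rot": TCP orientation; "wrist_force": force on the tool from outside, world axes, zero at the start; "torque": the same for the moment, N m; "opening": opening from 0.0 (shut) to 1.0 (fully open); "grasp_force": force on a finger pad.
Only numpy, scipy, OpenCV 4.12 (cv2) and the standard library are available. Lean on these libraries where they do the work, as an engineer would, in place of code of your own. Each camera call takes 0.05 s, during which the arm holds its last target. There are 200 camera calls.

## Task

The tart has just been slid into the dusting booth under the raised clear front pane: slide the pane fully down by its handle, so that the booth is shut. Then take the lattice stencil by its wooden grip, carry it over the jars and the booth's rim without knocking anything, and hold it level just above the tart - about a centimetre over the crust, never touching the tart - centred on it and squared up with its edges. Finish still holding it there in the gripper, with nothing else supporting it, ready for a colleague to dust sugar through it.

Things in the scene. Friction and masses are not known exactly. Their poses are not given: they have to be found in the camera images.
- booth: Dusting booth, fixed: white tray 300 (x) x 330 (y) x 8 mm, open at the top, thin clear walls at the back (+x) and sides (y = +-161) to 122 mm height; at the front (x = -138) a clear sliding pane in two upright aluminium channels (y = +-157, 215 mm high). Origin: centre of the tray's underside. -x is the front, facing the robot; z up.
- sash (a joint): Height of the clear front pane above its fully lowered position, m: 0 = fully down (shut, standing on the tray), up to 0.125. It starts raised 0.085 to 0.115 and stays where it is left; friction about 6 N holds its 0.35 kg, so about 3 N pushes it down and 10 N lifts it.
- sash_grip (a point): Centre of the black bar handle on top of the pane: level, 110 mm long (booth's y), 12 mm thick (booth's x), 14 mm high; 28 mm above the pane's top edge, with 21 mm free under it except at its feet 45 mm either side. Pane's top edge: 118 mm above the bench when shut; its rail is 8 mm thick. Axes as the booth's.
- stand: White ceramic cake stand in the booth, does not move: rectangular top 130 (x) x 180 (y) mm, 55 mm high; origin at the centre of its foot, on the tray, 8 mm above the bench.
- tart: Rectangular chocolate tart with a fluted golden crust, 100 (x) x 140 (y) x 26 mm, 0.4 kg, loose on the stand, roughly squared up with it. Origin: centre of its underside. z up.
- tart_top (a point): Centre of the tart's top, in the plane of the crust's upper edge, 26 mm above the tart's origin (about 89 mm above the bench). Axes as the tart's: x along its 100 mm side, y along its 140 mm side.
- stencil: White sugar stencil, about 0.08 kg, lying flat left of the booth: sheet 110 (x) x 150 (y) x 3 mm with a diamond lattice of openings; an upright wooden grip on the middle of its long -x edge. Origin: centre of the sheet's underside (grip not counted); x points from grip to sheet, z up. Over the tart its x, y match the tart's (a half turn is equally right). Grip it with 40 N or more.
- stencil_grip (a point): Grip point in the stencil's wooden grip, 86 mm from the sheet's centre towards -x and 30 mm above the sheet's underside. The grip is an upright slab 56 mm long (along x), 14 mm thick (along y), its top 46 mm above the sheet's underside; the fingers close along y.
- cinnamon: Spice jar with a cream-coloured cap, 56 mm across, 111 mm high, loose, standing between the stencil and the booth; origin at the centre of its underside.
- sage: Slim clear spice jar with a red cap, 43 mm across, 104 mm high, loose, standing between the stencil and the booth; origin at the centre of its underside.
- honey_mustard: Jar with a dark red-brown cap and a yellow label, 51 mm across, 103 mm high, loose, standing between the stencil and the booth; origin at the centre of its underside.
There are look-alikes about, which are no part of the job. There is more than one size of the tart; the job needs the larger.

How it is judged:
On the way, in this order (a step that is already met when the one before it is completed fails the run):
1. the front pane is slid fully down (within 5 mm), the stencil still on the bench (value of joint sash below 0.005 m and height (world z) of stencil below 0.03 m), for 0.2 s.
2. the stencil is lifted higher than the booth's walls (height (world z) of stencil above 0.122 m), for 0.1 s.
At the end, for the whole second after the job is handed in: Pane within 6 mm of fully down; stencil held still in the fingers, underside 3 to 18 mm above the crust, centre within 8 mm of the tart's along each side, turned under 5 degrees from the tart's edges, tilted under 5 degrees, touching neither tart, stand nor booth (value of joint sash below 0.006 m and x of stencil in the frame of tart_top between -0.008 and 0.008 m and y of stencil in the frame of tart_top between -0.008 and 0.008 m and z of stencil in the frame of tart_top between 0.003 and 0.018 m and angle between the x axis of stencil and the x axis of tart, either way round below 0.087 rad and angle between stencil's own z axis and vertical below 0.087 rad and linear speed of stencil below 0.02 m/s and contact force between stencil and the fingers above 1 N and contact force between stencil and tart below 0.05 N and contact force between stencil and stand below 0.05 N and contact force between stencil and booth below 0.05 N); the arm keeps its last pose, push and grip.
It fails at once if the stencil touches the tart (contact force between stencil and tart above 0.2 N).
It fails at once if the tart is pushed (more than 8 mm) (distance of tart from where it was at the start of the episode above 0.008 m).
It fails at once if the stencil is knocked against the booth (contact force between stencil and booth above 4 N).
It fails at once if a jar is pushed more than 15 mm or knocked over (distance of any of cinnamon, sage, honey_mustard from where it was at the start of the episode above 0.015 m or angle between any of cinnamon, sage, honey_mustard's own z axis and vertical above 0.3 rad).
It also fails if it takes over 53 s, if anything falls off the work surface, if the arm or the gripper's body presses on something with over 40 N, if the wrist force passes 120 N, or if a joint passes its speed limit or range.

## Working session

There is one attempt and no reset: what is moved stays moved. The work goes in short steps, Python scripts to look and compute and a tool call to move; the robot and the scene stay as the last step left them, time stands still between calls to the robot, and variables do not carry over. Pictures are saved under pics/ and viewed, at most 10 in all, crops included, and the job is handed in when it is done.

Besides the shell and the picture viewer there is one more tool, called after "Request:" in YAML: its name, and indented under it one key for each argument. servo_tool: Moves the arm, as the interface text tells. Its arguments: {"type":"object","properties":{"commands":{"type":"array"}},"required":["commands"]}

```bash
mkdir -p pics
cat > h.py <<'E'
import numpy as np,cv2,pickle
from bench import ctrl
def grab(n,f):
    c=ctrl.camera(n); pickle.dump(c,open(f'{f}.pkl','wb')); cv2.imwrite(f'pics/{f}.png',c['color'][:,:,::-1]); return c
def load(f): return pickle.load(open(f'{f}.pkl','rb'))
def ray(c,u,v,z):
    R=np.array(c['R']);t=np.array(c['t']);o=-R.T@t
    u=np.atleast_1d(u);v=np.atleast_1d(v)
    d=np.stack([(u-c['cx'])/c['fx'],(v-c['cy'])/c['fy'],np.ones(len(u))],1)@R
    return o+d*((z-o[2])/d[:,2])[:,None]
def cloud(c):
    v,u=np.mgrid[0:384,0:512];z=c['z_map'].astype(float)
    P=np.stack([(u-c['cx'])/c['fx']*z,(v-c['cy'])/c['fy']*z,z],-1)
    return (P-np.array(c['t']))@np.array(c['R'])
E
python3 - <<'E'
from h import *
a=grab('top','top0');b=grab('scene','scene0')
im=cv2.imread('pics/top0.png');cv2.imwrite('pics/top0b.png',cv2.resize(im,(800,600)))
im=cv2.imread('pics/scene0.png');cv2.imwrite('pics/scene0b.png',cv2.resize(im,(800,600)))
for c in(a,b):
    R=np.array(c['R']);print(-R.T@np.array(c['t']),R.round(3).tolist(),c['fx'])
print(ctrl.get_obs())
E
```

```text
[0.44173688 0.07902383 1.27122937] [[-0.011, -1.0, 0.022], [-0.997, 0.009, -0.082], [0.082, -0.023, -0.996]] 387.215126101767
[ 0.01069811 -0.40367335  0.9952416 ] [[0.693, -0.721, 0.014], [-0.569, -0.558, -0.603], [0.443, 0.41, -0.797]] 405.74916718367916
{'time_s': 0.1, 'q': array([ 1.13869045e+00,  1.81479277e-01,  1.60792525e+00, -2.12819259e-05,
        1.35381968e+00, -2.06327526e-01]), 'dq': array([ 0.00072738, -0.00297819, -0.00236752,  0.00031681,  0.00086146,
        0.00073922]), 'joint_efforts': array([ 2.50131188e-04, -4.45874405e+01, -3.52235985e+01, -2.87076145e-04,
        4.16188559e-03, -3.33349203e-05]), 'eef_pos': array([0.12852229, 0.55996188, 0.25245885]), 'eef_rot': array([-2.46143605e-04,  1.12647232e-01,  9.93634709e-01, -7.77822048e-04]), 'wrist_force': array([ 0.24802892, -0.66822661,  0.59210729]), 'torque': array([-0.00644162, -0.00067974, -0.07301928]), 'grasp_force': 0.0, 'opening': 0.9930609042683575}
```

View pics/top0b.png

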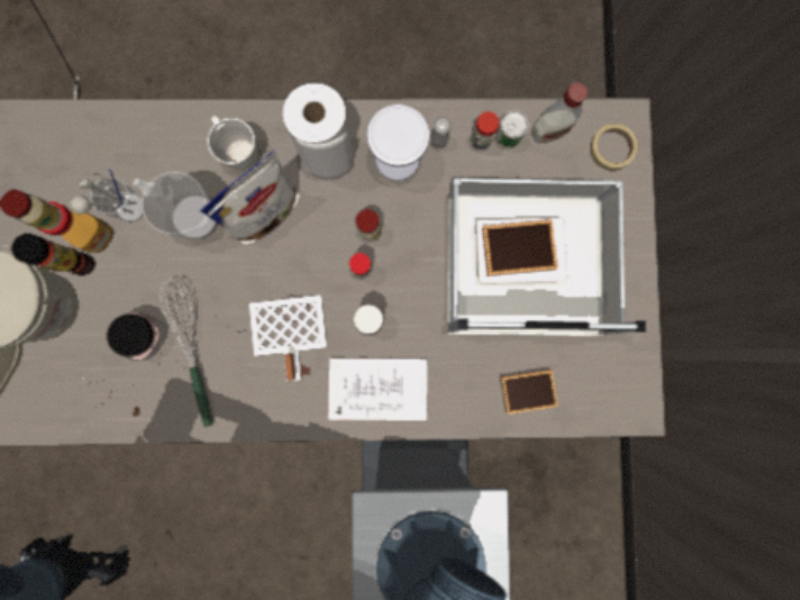

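View pics/scene0b.png

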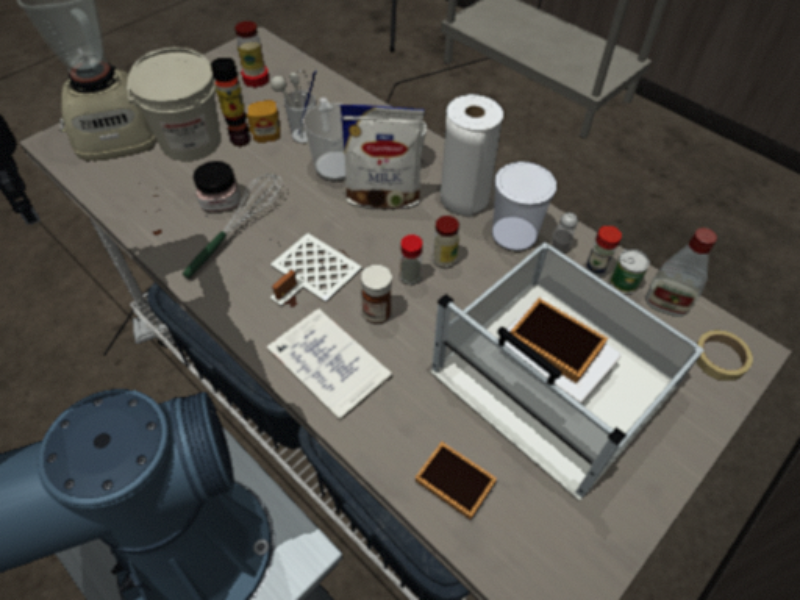

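Top view (800x600 scaling): large tart at (520,247) in the booth, handle bar around (557,325), stencil at (288,325) with grip at (293,365), and jar caps at (368,222), (360,264) and (368,319). The scene view shows the raised pane's handle at (530,355); the small tart outside the booth is the decoy.

Run:
```python
from h import *
a=load('top0');s=load('scene0')
k=512/800
def box(c,x0,y0,x1,y1):
    m=np.zeros((384,512),np.uint8);m[int(y0*k):int(y1*k),int(x0*k):int(x1*k)]=1;return m
def rect(c,m,z,name):
    m=m.astype(np.uint8)
    n,l,st,_=cv2.connectedComponentsWithStats(m);i=1+np.argmax(st[1:,4]);v,u=np.nonzero(l==i)
    P=ray(c,u,v,z)[:,:2]
    r=cv2.minAreaRect((P*1000).astype(np.float32));print(name,r,'n',len(u),'mean',(P.mean(0)*1000).round(1));return u,v
def hsv(c):return cv2.cvtColor(c['color'],cv2.COLOR_RGB2HSV).astype(int)
H=hsv(a);S=hsv(s)
crust=lambda H:(H[...,0]>6)&(H[...,0]<25)&(H[...,1]>110)&(H[...,2]>90)
rect(a,crust(H)&(box(a,470,205,575,290)>0),.089,'tart top')
rect(s,crust(S)&(box(s,495,285,620,390)>0),.087,'tart scene')
white=(H[...,1]<40)&(H[...,2]>165)
rect(a,white&(box(a,240,285,335,357)>0),.003,'stencil top')
Sw=(S[...,1]<40)&(S[...,2]>165)
rect(s,Sw&(box(s,262,225,365,305)>0),.003,'stencil scene')
wood=lambda H:(H[...,0]<14)&(H[...,1]>100)&(H[...,2]>60)
rect(a,wood(H)&(box(a,278,345,301,385)>0),.046,'grip top')
rect(s,wood(S)&(box(s,265,262,302,300)>0),.046,'grip scene')
dark=lambda H:H[...,2]<45
ut,vt=rect(a,dark(H)&(box(a,515,312,600,335)>0),.23,'handle top')
us,vs=rect(s,dark(S)&(box(s,495,320,565,390)>0),.23,'handle scene')
# triangulate end points
def ends(u,v):
    i=np.argsort(u);return [(u[i[:6]].mean(),v[i[:6]].mean()),(u[i[-6:]].mean(),v[i[-6:]].mean()),(u.mean(),v.mean())]
Pm=lambda c:np.array([[c['fx'],0,c['cx']],[0,c['fy'],c['cy']],[0,0,1]])@np.c_[c['R'],c['t']]
for p,q in zip(ends(ut,vt),ends(us,vs)):
    X=cv2.triangulatePoints(Pm(a),Pm(s),np.array(p,float),np.array(q,float));print(p,q,(X[:3]/X[3]).ravel().round(4))
C=cloud(a)
for n,u,v in(('sage',360,264),('cinn',368,319),('honey',368,218)):
    print(n,C[int(v*k)-2:int(v*k)+3,int(u*k)-2:int(u*k)+3].reshape(-1,3).mean(0).round(3))
print('hz',[C[v,u].round(3).tolist() for u,v in list(zip(ut,vt))[::40]])
print(C[int(330*k),int(290*k)].round(3),C[int(247*k),int(520*k)].round(3))
for n,u,v in(('fr',463,323),('fl?',640,326),('bl',455,183),('br',620,183)):print(n,C[int(v*k),int(u*k)].round(3))
for n,c,(x0,y0,x1,y1) in(('t',a,(235,280,340,390)),('h',a,(440,170,650,340))):
    i=c['color'][int(y0*k):int(y1*k),int(x0*k):int(x1*k),::-1];cv2.imwrite(f'pics/c_{n}.png',i)
t=cv2.resize(cv2.imread('pics/c_t.png'),(390,400));h=cv2.resize(cv2.imread('pics/c_h.png'),(400,400));cv2.imwrite('pics/crop1.png',np.hstack([t,h]))
```

```text
tart top ((641.0345458984375, -178.6237335205078), (96.879638671875, 135.60792541503906), 4.509631633758545) n 328 mean [ 638.3 -172.2]
tart scene ((638.8099975585938, -182.55450439453125), (100.28885650634766, 138.37452697753906), 5.054346561431885) n 380 mean [ 630.8 -192.4]
stencil top ((491.22265625, 293.366943359375), (121.84674072265625, 155.3331756591797), 5.952829837799072) n 1415 mean [493.7 294.6]
stencil scene ((464.5896301269531, 292.0296936035156), (170.6934814453125, 152.05455017089844), 5.954168319702148) n 992 mean [492.2 292.1]
grip top ((409.23046875, 282.1260986328125), (46.900272369384766, 12.492883682250977), 0.27135592699050903) n 66 mean [409.2 282.3]
grip scene ((402.37060546875, 280.36041259765625), (58.074806213378906, 14.875532150268555), 10.360032081604004) n 69 mean [402.9 280.5]
handle top ((480.5860595703125, -208.7337646484375), (103.33564758300781, 7.129580974578857), 87.68743896484375) n 98 mean [ 480.8 -209.6]
handle scene ((522.2860717773438, -198.12924194335938), (71.54088592529297, 65.68819427490234), 35.30475616455078) n 514 mean [ 530.6 -201.6]
(np.float64(337.8333333333333), np.float64(207.33333333333334)) (np.float64(331.6666666666667), np.float64(211.5)) [ 0.4903 -0.1663  0.243 ]
(np.float64(374.1666666666667), np.float64(208.0)) (np.float64(360.0), np.float64(216.0)) [ 0.4815 -0.2381  0.3103]
(np.float64(356.3265306122449), np.float64(207.6530612244898)) (np.float64(348.852140077821), np.float64(213.64591439688715)) [ 0.4879 -0.2066  0.2788]
sage [0.61  0.137 0.103]
cinn [0.5   0.123 0.112]
honey [0.699 0.122 0.103]
hz [[0.485, -0.157, 0.244], [0.481, -0.247, 0.248], [0.479, -0.249, 0.247]]
[ 0.484  0.291 -0.004] [ 0.642 -0.179  0.082]
fr [ 0.488 -0.048  0.212]
fl? [ 0.479 -0.36   0.213]
bl [ 0.762 -0.049  0.12 ]
br [ 0.76  -0.371  0.121]
```

View pics/crop1.png

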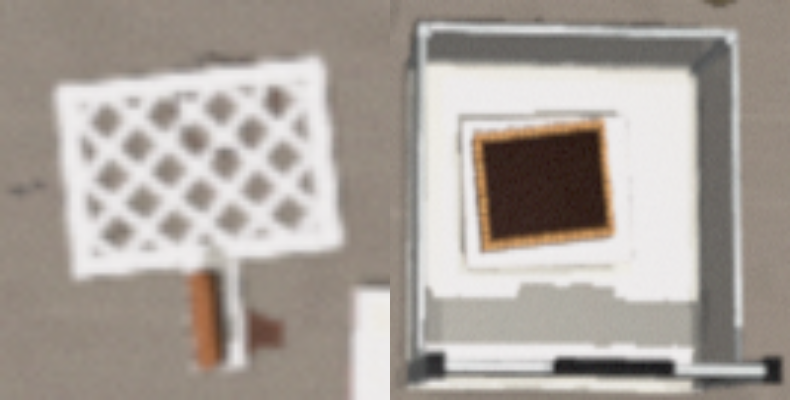

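Stencil at about (0.496, 0.292), yaw 6°; tart at (0.640, -0.180), yaw about 5°; handle top at about (0.480, -0.204, 0.246). I'll move over the handle with the fingers shut.

Request:
servo_tool:
  commands:
    - [[0, 0, -50], -0.1, 0]
    - [[0, 0, -50], -0.1, 0]
    - [[-23, -47, 0], 0, 0]
    - [[-23, -47, 0], 0, 0]
    - [[-23, -47, 0], 0, 0]
    - [[-23, -47, 0], 0, 0]
    - [[-23, -47, 0], 0, 0]
    - [[-23, -47, 0], 0, 0]
    - [[-23, -47, 0], 0, 0]
    - [[-23, -47, 0], 0, 0]
    - [[-23, -47, 0], 0, 0]
    - [[-23, -47, 0], 0, 0]
    - [[-23, -47, 0], 0, 0]
    - [[-23, -47, 0], 0, 0]
    - [[-23, -47, 0], 0, 0]
    - [[-23, -47, 0], 0, 0]
    - [[-23, -47, 0], 0, 0]
    - [[-23, -47, 0], 0, 0]
    - [[0, 0, 0], 0, 0]

```text
time_s: 2.48
eef_pos: [0.4774, -0.2035, 0.3517]
eef_rot: [-0.001, 0.015, 1.0, 0.001]
wrist_force: [0.1, 1.2, -0.2]
opening: 0.002
grasp_force: 0.0
```

Run:
```python
from h import *
c=grab('wrist','w1');C=cloud(c);V=c['color'].max(2)
m=(C[...,2]>.225)&(C[...,2]<.265)&(C[...,0]>.44)&(C[...,0]<.53)&(V<70)&(c['z_map']>0)
P=C[m];print(len(P),np.percentile(P,[2,50,98],axis=0).round(4))
```

```text
2885 [[ 0.4743 -0.2582  0.2304]
 [ 0.4785 -0.2057  0.249 ]
 [ 0.4861 -0.1558  0.2508]]
```

View pics/w1.png

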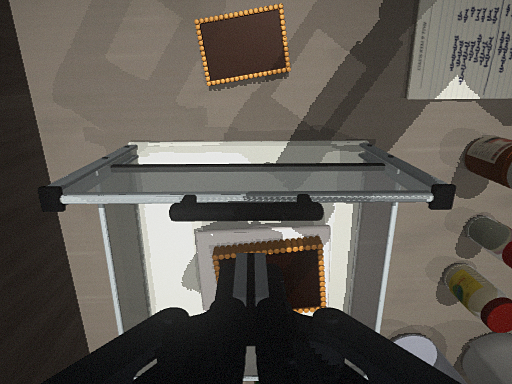

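The wrist view shows the handle bar at (170–323, 211), i.e. centre (0.480, -0.207) with its top at about 0.25. The shut fingers at (250,275) are lined up with it, so I'll lower and push.

Request:
servo_tool:
  commands:
    - [[-3, -3, 25], 0, 0]
    - [[0, 0, 25], 0, 0]
    - [[0, 0, 20], 0, 0]
    - [[0, 0, 8], 0, 0]
    - [[0, 0, 8], 0, 0]
    - [[0, 0, 8], 0, 0]
    - [[0, 0, 8], 0, 0]
    - [[0, 0, 8], 0, 0]

```text
time_s: 3.52
eef_pos: [0.4805, -0.2038, 0.2432]
eef_rot: [0.001, 0.013, 1.0, -0.0]
wrist_force: [0.9, 2.7, 4.3]
opening: -0.002
grasp_force: 1.4
```

Request:
servo_tool:
  commands:
    - [[0, 0, 8], 0, 0]
    - [[0, 0, 8], 0, 0]
    - [[0, 0, 8], 0, 0]
    - [[0, 0, 8], 0, 0]
    - [[0, 0, 8], 0, 0]
    - [[0, 0, 8], 0, 0]
    - [[0, 0, 8], 0, 0]
    - [[0, 0, 4], 0, 0]
    - [[0, 0, 2], 0, 0]
    - [[0, 0, 0], 0, 0]

```text
time_s: 4.78
eef_pos: [0.4796, -0.2038, 0.1809]
eef_rot: [-0.001, 0.013, 1.0, 0.0]
wrist_force: [0.3, -0.2, 0.3]
opening: -0.003
grasp_force: 0.0
```

Request:
servo_tool:
  commands:
    - [[0, 0, 2], 0, 0]
    - [[0, 0, 2], 0, 0]
    - [[0, 0, 2], 0, 0]
    - [[0, 0, 1], 0, 0]

```text
time_s: 5.28
eef_pos: [0.4799, -0.2039, 0.175]
eef_rot: [-0.0, 0.013, 1.0, 0.0]
wrist_force: [-7.4, 3.0, 13.3]
opening: -0.001
grasp_force: 7.1
```

Request:
servo_tool:
  commands:
    - [[0, 0, 1], 0, 0]
    - [[0, 0, 0], 0, 0]
    - [[0, 0, 0], 0, 0]

```text
time_s: 5.65
eef_pos: [0.48, -0.2039, 0.1749]
eef_rot: [-0.0, 0.013, 1.0, -0.0]
wrist_force: [-8.8, 4.4, 15.6]
opening: -0.001
grasp_force: 8.0
```

Bottomed out at the predicted height. Next I'll retreat and go above the stencil grip.

Request:
servo_tool:
  commands:
    - [[0, 0, -30], 0, 0]
    - [[0, 0, -50], 0, 0]
    - [[0, 0, -50], 0, 0]
    - [[8, 48, 0], 0, 50]
    - [[8, 49, 0], 0, 50]
    - [[8, 48, 0], 0, 50]
    - [[9, 49, 0], 0, 50]
    - [[8, 48, 0], 0, 50]
    - [[9, 49, 0], 0, 50]
    - [[8, 48, 0], 0, 50]
    - [[9, 49, 0], 0, 50]
    - [[8, 48, 0], 0, 50]
    - [[9, 49, 0], 0, 50]
    - [[0, 0, 40], -0.13, 50]
    - [[0, 0, 40], 0, 50]
    - [[0, 0, 0], 0, 50]
    - [[0, 0, 0], 0, 50]

```text
time_s: 7.78
eef_pos: [0.4095, 0.2833, 0.2247]
eef_rot: [0.001, -0.052, 0.999, 0.0]
wrist_force: [0.4, -0.1, -0.2]
opening: 0.586
grasp_force: 0.0
```

Run:
```python
from h import *
w=grab('wrist','w2');C=cloud(w)
H=cv2.cvtColor(w['color'],cv2.COLOR_RGB2HSV).astype(int)
m=(H[...,0]<14)&(H[...,1]>90)&(H[...,2]>50)&(C[...,2]>.035)&(C[...,2]<.06)&(abs(C[...,0]-.41)<.06)&(abs(C[...,1]-.283)<.05)
P=C[m][:,:2]*1000;print(len(P),cv2.minAreaRect(P.astype(np.float32)),P.mean(0),np.median(C[m][:,2]))
W=(H[...,1]<40)&(H[...,2]>130)&(abs(C[...,2])<.012)&(abs(C[...,0]-.49)<.12)&(abs(C[...,1]-.29)<.11)
n,l,st,_=cv2.connectedComponentsWithStats(W.astype(np.uint8));i=1+np.argmax(st[1:,4])
v,u=np.nonzero(l==i);Q=ray(w,u,v,.003)[:,:2]*1000;print(len(Q),cv2.minAreaRect(Q.astype(np.float32)))
# pane check
t=grab('top','top1');D=cloud(t);Vd=t['color'].max(2)
m=(Vd<60)&(abs(D[...,0]-.48)<.03)&(abs(D[...,1]+.205)<.05);print('handle z',np.percentile(D[m][:,2],[10,50,90]))
print(ctrl.get_obs()['eef_rot'],ctrl.get_obs()['eef_pos'])
```

```text
782 ((408.3642578125, 282.96087646484375), (54.58561325073242, 12.247401237487793), 6.167324066162109) [407.03689298 282.97582403] 0.04459288398482372
8055 ((464.4342041015625, 289.5928649902344), (169.34503173828125, 149.62277221679688), 5.96226167678833)
handle z [0.14924355 0.15208873 0.154502  ]
[ 1.72300558e-03 -5.18511770e-02  9.98653166e-01  5.83423517e-04] [0.40999634 0.28344642 0.22540871]
```

View pics/w2.png

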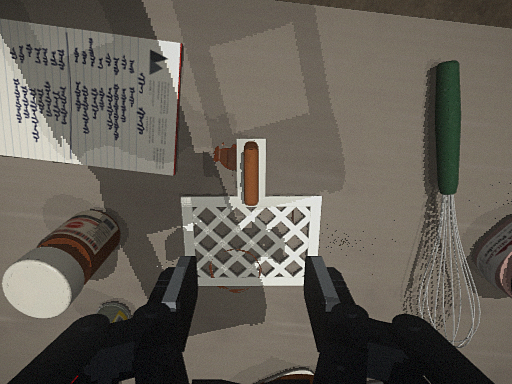

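Pane is shut (handle top 0.152). The wrist view shows the wooden grip at (251,173), in the world at (0.4084, 0.283) with yaw 6°, aligned with the tool. I'll lower and grip it.

Request:
servo_tool:
  commands:
    - [[1, 0, 45], 0, 50]
    - [[0, 0, 45], 0, 50]
    - [[0, 0, 45], 0, 50]
    - [[0, 0, 35], 0, 50]
    - [[0, 0, 15], 0, 50]
    - [[0, 0, 6], 0, 50]
    - [[0, 0, 0], 0, 50]
    - [[0, 0, 0], 0, 0]
    - [[0, 0, 0], 0, 0]
    - [[0, 0, 0], 0, 0]
    - [[0, 0, 0], 0, 0]
    - [[0, 0, 0], 0, 0]
    - [[0, 0, 0], 0, 0]

```text
time_s: 9.5
eef_pos: [0.4085, 0.2834, 0.0334]
eef_rot: [0.001, -0.052, 0.999, 0.0]
wrist_force: [0.1, -0.2, 5.7]
opening: 0.154
grasp_force: 59.5
```

Request:
servo_tool:
  commands:
    - [[0, 0, -8], 0, 0]
    - [[0, 0, -20], 0, 0]
    - [[0, 0, -35], 0, 0]
    - [[0, 0, -45], 0, 0]
    - [[0, 0, -45], 0, 0]
    - [[0, 0, -45], 0, 0]
    - [[0, 0, -40], 0, 0]
    - [[0, 0, -30], 0, 0]
    - [[0, 0, -10], 0, 0]
    - [[0, 0, 0], 0, 0]
    - [[0, 0, 0], 0, 0]

```text
time_s: 10.88
eef_pos: [0.4069, 0.2827, 0.3085]
eef_rot: [-0.001, -0.052, 0.999, -0.0]
wrist_force: [-0.2, 0.5, -1.6]
opening: 0.153
grasp_force: 58.6
```

Run:
```python
from h import *
w=grab('wrist','w3');C=cloud(w)
H=cv2.cvtColor(w['color'],cv2.COLOR_RGB2HSV).astype(int)
W=(H[...,1]<50)&(H[...,2]>110)&(C[...,2]>.2)&(C[...,2]<.34)&(w['z_map']>0)&(C[...,0]>.43)&(C[...,0]<.58)&(abs(C[...,1]-.29)<.1)
P=C[W];print(len(P),P.min(0),P.max(0))
A=np.c_[P[:,:2]-P[:,:2].mean(0),np.ones(len(P))];print('plane',np.linalg.lstsq(A,P[:,2],rcond=None)[0])
v,u=np.nonzero(W);z=np.median(P[:,2]);Q=ray(w,u,v,z)[:,:2]*1000;print(z,cv2.minAreaRect(Q.astype(np.float32)))
o=ctrl.get_obs();print(o['eef_pos'],o['eef_rot'],o['grasp_force'],o['wrist_force'])
```

```text
1102 [0.43026744 0.21188574 0.27571105] [0.48826414 0.36504286 0.31600746]
plane [-0.00705009 -0.0032352   0.27803447]
0.27798795062026493 ((461.81024169921875, 288.22808837890625), (48.73976135253906, 149.19940185546875), 6.038830280303955)
[0.40693356 0.28270609 0.30853857] [-1.45483831e-03 -5.20485891e-02  9.98643378e-01 -4.80005685e-04] 58.618505001068115 [ 0.65360102  0.39237649 -0.37897519]
```

View pics/w3.png

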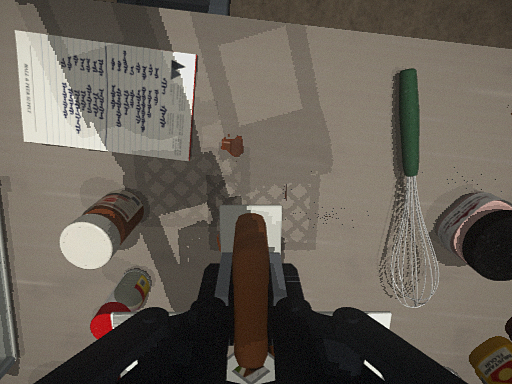

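Stencil is held and level, aligned at 6.0° with its underside at TCP − 33.5 mm; the jars are undisturbed at (105,230), (135,285) and (105,320). Next I'll carry it over the booth.

Request:
servo_tool:
  commands:
    - [[-3, -15, 0], 0, 0]
    - [[-5, -25, 0], 0, 0]
    - [[-7, -34, 0], 0, 0]
    - [[-7, -34, 0], 0, 0]
    - [[-7, -34, 0], 0, 0]
    - [[-7, -34, 0], 0, 0]
    - [[-7, -34, 0], 0, 0]
    - [[-7, -34, 0], 0, 0]
    - [[-7, -34, 0], 0, 0]
    - [[-7, -34, 0], 0, 0]
    - [[-7, -34, 0], 0, 0]
    - [[-7, -34, 0], 0, 0]
    - [[-7, -34, 0], 0, 0]
    - [[-7, -34, 0], 0, 0]
    - [[-4, -22, 0], 0, 0]
    - [[-1, -13, 0], 0.02, 0]
    - [[0, 0, 0], 0, 0]
    - [[0, 0, 0], 0, 0]

```text
time_s: 13.18
eef_pos: [0.5542, -0.1864, 0.3103]
eef_rot: [-0.0, -0.042, 0.999, 0.0]
wrist_force: [0.3, 0.5, -0.5]
opening: 0.157
grasp_force: 58.5
```

Run:
```python
from h import *
t=grab('top','top2')
s=grab('scene','scene2')
o=ctrl.get_obs();print(o['eef_pos'],o['eef_rot'],o['grasp_force'])
cv2.imwrite('pics/crop2.png',np.hstack([cv2.resize(c['color'][b:b+130,l:l+130,::-1],(400,400),interpolation=cv2.INTER_CUBIC) for c,b,l in((t,100,285),(s,160,280))]))
# stencil in top
H=cv2.cvtColor(t['color'],cv2.COLOR_RGB2HSV).astype(int);D=cloud(t)
W=(H[...,1]<40)&(H[...,2]>150)&(D[...,2]>.24)&(D[...,2]<.31)
v,u=np.nonzero(W);print(len(u),np.median(D[W][:,2]));print(cv2.minAreaRect((ray(t,u,v,.277)[:,:2]*1000).astype(np.float32)))
# refined tart centre per edge: fit from initial images w/ subpixel mask (upsampled)
for f,z in(('top0',.088),('scene0',.087)):
    c=load(f);k=8
    I=cv2.resize(c['color'],None,fx=k,fy=k,interpolation=cv2.INTER_CUBIC);h=cv2.cvtColor(I,cv2.COLOR_RGB2HSV).astype(int)
    m=(h[...,0]>4)&(h[...,0]<25)&(h[...,1]>75)&(h[...,2]>60)
    b=np.zeros_like(m)
    x0,y0,x1,y1=(470,205,575,290) if f=='top0' else (495,285,620,390)
    q=.64*k;b[int(y0*q):int(y1*q),int(x0*q):int(x1*q)]=1;m=(m&b).astype(np.uint8)
    cs=max(cv2.findContours(m,0,1)[0],key=cv2.contourArea)[:,0]
    P=ray(c,(cs[:,0]+.5)/k-.5,(cs[:,1]+.5)/k-.5,z)[:,:2]*1000;print(f,cv2.minAreaRect(P.astype(np.float32)))
```

```text
[ 0.55434985 -0.18629767  0.3104838 ] [ 8.79773394e-05 -4.27022118e-02  9.99087840e-01  4.82103979e-05] 58.535032868385315
1155 0.278979910974081
((438.6092529296875, -25.035751342773438), (124.91822814941406, 679.866455078125), 59.05357360839844)
top0 ((641.1664428710938, -179.15097045898438), (100.38009643554688, 140.29725646972656), 4.8977508544921875)
scene0 ((634.4463500976562, -182.57540893554688), (113.86959075927734, 140.9967041015625), 5.216643333435059)
```

View pics/crop2.png

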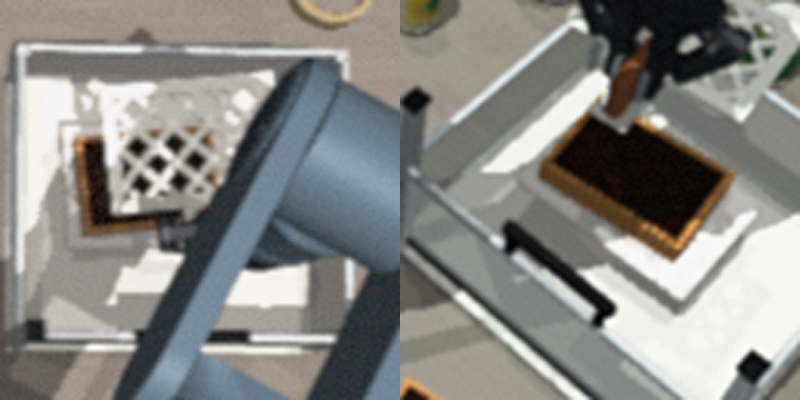

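Side by side: the stencil hangs over the tart (left, about (165,155); right, tart at (640,180)), and the pane's handle is low and shut. Next I'll descend most of the way.

Request:
servo_tool:
  commands:
    - [[-1, -1, 15], 0, 0]
    - [[0, 0, 25], 0, 0]
    - [[0, 0, 30], 0, 0]
    - [[0, 0, 30], 0, 0]
    - [[0, 0, 25], 0, 0]
    - [[0, 0, 15], 0, 0]
    - [[0, 0, 8], 0, 0]
    - [[0, 0, 0], 0, 0]
    - [[0, 0, 0], 0, 0]

```text
time_s: 14.4
eef_pos: [0.5561, -0.1885, 0.1633]
eef_rot: [0.001, -0.042, 0.999, -0.001]
wrist_force: [1.2, 0.3, -0.5]
opening: 0.154
grasp_force: 58.5
```

Run:
```python
from h import *
t=grab('top','top3');s=grab('scene','scene3')
o=ctrl.get_obs();print(o['eef_pos'],o['eef_rot'],o['grasp_force'])
cv2.imwrite('pics/crop3.png',np.hstack([cv2.resize(c['color'][b:b+100,l:l+100,::-1],(400,400),interpolation=cv2.INTER_CUBIC) for c,b,l in((t,110,295),(s,165,310))]))
for c in(t,s):
    C=cloud(c);H=cv2.cvtColor(c['color'],cv2.COLOR_RGB2HSV).astype(int)
    W=(H[...,1]<45)&(H[...,2]>110)&(C[...,2]>.117)&(C[...,2]<.155)&(abs(C[...,0]-.64)<.08)&(abs(C[...,1]+.18)<.1)
    v,u=np.nonzero(W);P=C[W];z=np.median(P[:,2])
    A=np.c_[P[:,:2]-P[:,:2].mean(0),np.ones(len(P))];print(len(P),z,'plane',np.linalg.lstsq(A,P[:,2],rcond=None)[0])
    print(cv2.minAreaRect((ray(c,u,v,.1365)[:,:2]*1000).astype(np.float32)))
C=cloud(load('scene0'));c=load('scene0');H=cv2.cvtColor(c['color'],cv2.COLOR_RGB2HSV).astype(int)
m=(abs(C[...,0]-.64)<.05)&(abs(C[...,1]+.18)<.07)&(C[...,2]>.06)&(C[...,2]<.1);print('tart z',np.percentile(C[m][:,2],[50,90,97,99]))
```

```text
[ 0.55601906 -0.18850564  0.16332234] [ 7.60799701e-04 -4.21191016e-02  9.99112181e-01 -5.03023510e-04] 58.53562116622925
903 0.13204155915394886 plane [-2.12129276e-03  8.52414015e-05  1.32008968e-01]
((637.7634887695312, -178.99029541015625), (116.89137268066406, 147.4611053466797), 4.87999153137207)
512 0.13292132542783347 plane [-0.002877   -0.00307769  0.13286568]
((638.4210815429688, -182.470947265625), (109.9036865234375, 149.0597686767578), 5.025997638702393)
tart z [0.08741136 0.08974327 0.09091846 0.09161747]
```

View pics/crop3.png

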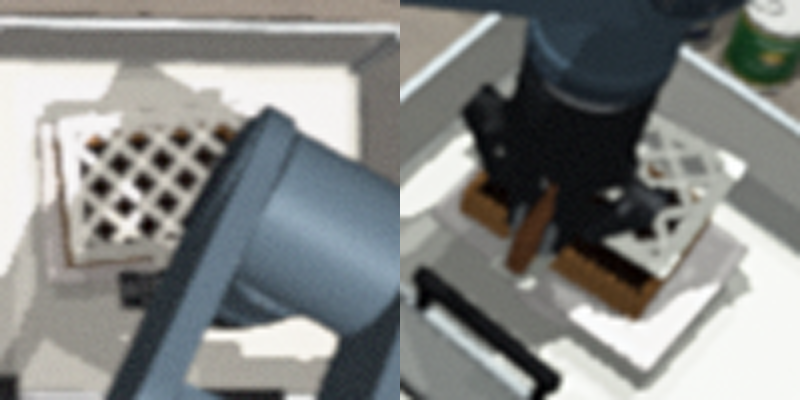

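Left: the lattice covers the tart (about (70–235, 115–265)), squared up. Right: the sheet is level above the crust. Measured offsets are ≤2 mm, with the underside at about 0.1295, so I'll lower 29 mm.

Request:
servo_tool:
  commands:
    - [[0, 0, 4], 0, 0]
    - [[0, 0, 6], 0, 0]
    - [[0, 0, 6], 0, 0]
    - [[0, 0, 5], 0, 0]
    - [[0, 0, 4], 0, 0]
    - [[0, 0, 3], 0, 0]
    - [[0, 0, 1], 0, 0]
    - [[0, 0, 0], 0, 0]
    - [[0, 0, 0], 0, 0]
    - [[0, 0, 0], 0, 0]
    - [[0, 0, 0], 0, 0]

```text
time_s: 15.88
eef_pos: [0.5555, -0.1882, 0.1334]
eef_rot: [0.0, -0.042, 0.999, -0.0]
wrist_force: [-0.1, -0.6, 0.1]
opening: 0.153
grasp_force: 58.5
```

Run:
```python
from h import *
s=grab('scene','scene4');c=s
o=ctrl.get_obs();print(o['eef_pos'],o['eef_rot'],o['grasp_force'],o['wrist_force'])
C=cloud(c);H=cv2.cvtColor(c['color'],cv2.COLOR_RGB2HSV).astype(int)
W=(H[...,1]<45)&(H[...,2]>110)&(C[...,2]>.094)&(C[...,2]<.118)&(abs(C[...,0]-.64)<.075)&(abs(C[...,1]+.18)<.09)
v,u=np.nonzero(W);P=C[W];z=np.median(P[:,2])
A=np.c_[P[:,:2]-P[:,:2].mean(0),np.ones(len(P))];print(len(P),z,'plane',np.linalg.lstsq(A,P[:,2],rcond=None)[0])
print(cv2.minAreaRect((ray(c,u,v,.103)[:,:2]*1000).astype(np.float32)))
m=(c['color'].max(2)<60)&(abs(C[...,0]-.48)<.02)&(abs(C[...,1]+.205)<.05)&(C[...,2]>.1);print('handle',np.percentile(C[m][:,2],[50,90]))
```

```text
[ 0.55550694 -0.18819289  0.13338988] [ 6.87478276e-05 -4.21300014e-02  9.99112134e-01 -5.34952079e-05] 58.53583753108978 [-0.2980228   0.83582692 -1.31093471]
483 0.10261611816128531 plane [ 1.20926065e-03 -9.90680855e-05  1.02593567e-01]
((640.2579345703125, -181.18299865722656), (110.30989837646484, 149.5335235595703), 4.8585309982299805)
handle [0.15291351 0.42975446]
```

Underside is at about 0.0996 (10–11 mm above the crust), centre (640.3, -181.2), yaw 4.9°, level, pane shut. Handing in.

```bash
python3 -c "
from bench import ctrl
print(ctrl.hand_in())"
```

```text
the job is handed in; nothing more can be done
None
```

I handed the job in at about 16 s with the pane shut and the stencil held level in the gripper, about 1 cm over the tart. By the last camera check it is within about 2 mm of centre and squared to the tart's edges; the hand-in returned no verdict.

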